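# Clear the welder's loading plate and click the torque knob home

### The arm

A 6-joint arm with a two-finger parallel gripper is mounted at the origin on the work surface. World frame = base frame: x ahead of the robot, y to its left, z up, the work surface at z = 0. Lengths are in m, angles in rad, forces in N, time in s.
With the tool pointing down it reaches from about 0.35 to 0.975 m from the base axis. Payload 4.9 kg.
Tool frame: the origin (TCP) lies at the very end of the fingers, on their centre line; the grasp point (between the pads) lies 19 mm behind it; z points along the fingers, y is the line along which they close (so a half turn about z gives the same grasp; the last joint's range is limited). The gripper opens to 85 mm and grips with 20 to 120 N. Pads are 22 mm wide; open, the fingers measure 114 mm over their backs; the gripper's body (76 mm by 85 mm) begins 54 mm behind the grasp point. The pads swing forward as they close: fully open they stand 13 mm farther back than shut.
Start: joints at [-1.342, 0.053, 1.613, -0, 1.476, -0.119], TCP at [0.213, -0.588, 0.231] pointing down, gripper open.
Joint ranges: [-3.01, 3.01], [-1.01, 2.22], [0.06, 2.58], [-1.02, 4.17], [0.09, 2.62], [-3.14, 3.14]. Speed limits (rad/s): [2.57, 2.57, 3.14, 3.14, 3.14, 3.14].

### API

Orientations are given as a rotation vector (axis times angle).
In Python, from station import * gives the robot as it stands.
- The arm moves only by the shell command python3 -m crank 'ROWS' [OPENING] [FORCE]. ROWS is JSON, a list of rows, each an object with "offset": the shift along the tool's x, y, z in m, a list of three; "twist": the turn, a rotation vector about the tool's x, y, z in degrees, a list of three. In form: [{"offset": [x, y, z], "twist": [rx, ry, rz]}, ...]. A call has 1 to 20 rows; each row is the pose to reach, as a shift and turn from the pose commanded when the call began, along the tool's axes at that moment; what a row does not reach only later rows make up. A row lasts 1/8 s, in which the tool goes at most 62.5 mm and 10.7 degrees, less where a joint would pass 70% of its speed; a pose out of reach is approached as far as the arm can. A call with a gripper value outside its range is refused whole. OPENING is the opening, from 0 (shut) to 1 (fully open), set as the call begins (- or left out, the last holds). The fingers move at their own pace and stop on an object; FORCE is the grip in N (left out, the last holds). Time passes only in rows, so rows that repeat a pose let the fingers close. It gives the time, the measured TCP pose, the force, the opening and the grip force at its end, in the units of the state.
- get_obs(): the state, without advancing time (a new reading comes with each control period).
- get_image(name): name is "scene" or "top"; returns the picture (480x640x3 uint8, red, green, blue); there is no depth.
- get_calibration(name): a dict with "intrinsics" (3x3 intrinsics, pixels), "k1" (the pictures are not rectified: a ray, as slopes to the right and down, at radius r is drawn at 1 + k1 r^2 times it, then the intrinsics apply), "world_from_camera" (4x4, takes a point from camera to world coordinates). Camera axes: x right, y up, looking along -z (the intrinsics and any distortion apply to the point x, -y, -z); pixel columns grow to the right and rows downward; lengths in m; the calibration is good to about 2 mm. A picture is of the moment at which its call begins. get_calibration takes no time and is no camera call.
- finish_job(): hands the job in; it is judged then, once.
Trained networks look in the newest picture that a camera, given by its name, has taken for a name from the list of things; names that differ only in an ending like _2 or _b are one class to them, and where a whole thing is asked for, a point or a joint stands for the part that bears it (a point fixed in the world has none). Each returns a list of dicts, best first, with "confidence" (0 to 1); they miss things now and then, are a little off and sometimes report something else, mostly with a low value. They report only what shows in the picture. A call takes as long as a camera call.
- cut_out(query, camera): "region" (480x640 bool, what is visible of it) and "rect" ([centre column, centre row, width, height] in pixels, round what is visible of it).
The state is a dict: "t": time; "q": joint angles; "dq": joint speeds; "effort": joint torques, N m; "tool_pos": TCP position; "tool_rot": TCP orientation; "contact_force": force on the tool from outside, world axes, zero at the start; "wrist_torque": the same for the moment, N m; "opening": finger opening in m; "grip_force": force on a finger pad.
Only numpy, scipy, OpenCV 4.12 (cv2) and the standard library are available. Lean on these libraries where they do the work, as an engineer would, in place of code of your own. Each camera call takes 0.05 s, during which the arm holds its last target. There are 200 camera calls.

### The job

Clear the two white parts left on the steel loading plate: put each one into the cardboard tray that already holds a part of its own kind (lid with lid, handle with handle). Only when both are in their trays, turn the black bar knob on the sloping console clockwise until it clicks past its detent into its other position, and let go. Leave the mug, bowl, spray can and screwdriver where they are.

Things in the scene. Friction and masses are not known exactly. Their poses are not given: they have to be found in the camera images.
- lid: Loose white plastic carafe lid, 50 g (varies), lying upright on the steel plate: a disc 56 mm across and 14 mm high with a round grip stub 22 mm across and 24 mm tall on its middle (38 mm high in all). Origin: centre of its underside; z up along the stub.
- handle: Loose white plastic carafe handle, 60 g (varies), a flat wide U lying on the steel plate, 16 mm thick (high) all over: a straight bar 110 mm long and 16 mm wide along its x axis, and at each end (from x = 39 to 55 mm either side) a leg 16 mm wide that reaches 36 mm from the bar's centre line towards its +y. Origin: under the middle of the straight bar, on the underside; z up.
- plate: Fixed steel loading plate, 140 mm (its x) by 260 mm (its y), 10 mm thick, lying on the table; the lid and the handle start on it. Origin: centre of its underside.
- lid_tray: Fixed open cardboard tray, 180 mm (its x) by 160 mm (its y) and 45 mm high outside, walls and floor 5 mm. A lid like the loose one is fixed in it, standing on the floor at x = +50, y = +38 mm; the rest is empty. Origin: centre of its underside; z up. 
- handle_tray: Fixed open cardboard tray of the same make and size as the lid tray. A handle like the loose one is fixed flat in it: its bar along the tray's y axis at x = +72 mm, its legs reaching towards -x as far as x = +36 mm; the rest is empty. Origin: centre of its underside; z up.
- console: Fixed grey wedge-shaped control console, 200 by 200 mm, 30 mm high at its front edge (its -x side, towards the robot), 170 mm at its rear; the panel slopes 35 degrees from level, facing up and to the console's -x. Come to the knob square to the panel, leaning 35 degrees. Origin: centre of its underside.
- rail_mid (a point): Middle of the fixed steel guard rail that rises from the console's rear corners (posts at y = 85 mm either side) and crosses above the panel along the console's y axis, a bar 12 mm thick and about 150 mm long, 250 mm above the table. It stands in the way of a gripper coming to the knob from straight above.
- knob_grip (a point): Grip point of the black torque knob: on its turning axis, in the middle of the bar, 36 mm out from the panel. Knob: a disc 52 mm across, top 13 mm out, carrying a bar 52 mm long and 14 mm wide, top 43 mm out. z: square out of the panel; x: along the bar; y: across it. Turns with the knob: the bar starts 0.5 rad from level and turns through level to the other side.
- knob (a joint): Turn of the knob in rad, 0 at the start; grows as the knob turns clockwise seen by someone facing the panel (a negative rotation about the z axis of knob_grip). A sprung detent resists with up to 0.2 N m; its crest is at 0.5, past which the knob snaps to its second position at 1.0 and stays; let go sooner, it springs back to 0. Hard stops at 0 and 1.0.
- mug: Bystander: loose white plastic mug standing on the table, 100 mm high, 84 mm across, with a side handle. Origin: centre of its underside. Leave alone.
- bowl: Bystander: loose white bowl, 130 mm across, 60 mm high. Origin: centre of its underside. Leave alone.
- can: Bystander: loose bare-metal spray can, 56 mm across, 170 mm high. Origin: centre of its underside. Leave alone.
- driver: Bystander: loose screwdriver, 190 mm long, lying on the table along its x axis. Leave alone.

How it is judged:
On the way, in this order (a step that is already met when the one before it is completed fails the run):
1. the lid lies in the lid tray and the handle in the handle tray, both let go (z of lid in the frame of lid_tray between 0 and 0.042 m and x of lid in the frame of lid_tray between -0.085 and 0.085 m and y of lid in the frame of lid_tray between -0.075 and 0.075 m and z of handle in the frame of handle_tray between 0 and 0.042 m and x of handle in the frame of handle_tray between -0.085 and 0.085 m and y of handle in the frame of handle_tray between -0.075 and 0.075 m and linear speed of each of lid, handle below 0.03 m/s and contact force between the fingers and lid below 0.1 N and contact force between the fingers and handle below 0.1 N), for 0.2 s.
2. the knob has been turned past its detent into the second position (value of joint knob above 0.85 rad), for 0.2 s.
At the end, for the whole second after the job is handed in: The lid's origin is inside the walls of the lid tray and the handle's origin inside those of the handle tray, both below the rim (under 42 mm above the tray's underside) and at rest (under 0.03 m/s), and the knob stands in its second position (joint over 0.85 rad) (z of lid in the frame of lid_tray between 0 and 0.042 m and x of lid in the frame of lid_tray between -0.085 and 0.085 m and y of lid in the frame of lid_tray between -0.075 and 0.075 m and z of handle in the frame of handle_tray between 0 and 0.042 m and x of handle in the frame of handle_tray between -0.085 and 0.085 m and y of handle in the frame of handle_tray between -0.075 and 0.075 m and linear speed of each of lid, handle below 0.03 m/s and value of joint knob above 0.85 rad); the robot touches nothing.
It fails at once if the mug is moved by more than 30 mm (distance of mug from where it was at the start of the episode above 0.03 m).
It fails at once if the bowl is moved by more than 30 mm (distance of bowl from where it was at the start of the episode above 0.03 m).
It fails at once if the spray can is moved by more than 30 mm (distance of can from where it was at the start of the episode above 0.03 m).
It fails at once if the screwdriver is moved by more than 30 mm (distance of driver from where it was at the start of the episode above 0.03 m).
It fails at once if the mug, bowl or can is knocked over (angle between any of mug, bowl, can's own z axis and vertical above 0.5 rad).
It also fails if it takes over 67 s, if anything falls off the work surface, if the arm or the gripper's body presses on something with over 40 N, if the wrist force passes 120 N, or if a joint passes its speed limit or range.

## Working session

There is one attempt and no reset: what is moved stays moved. The work goes in short steps, Python scripts to look and compute and a shell command to move; the robot and the scene stay as the last step left them, time stands still between calls to the robot, and variables do not carry over. Pictures are saved under pics/ and viewed, at most 10 in all, crops included, and the job is handed in when it is done.

```bash
mkdir -p pics; ls
cat > h.py <<'E'
from station import *
import numpy as np, cv2
from scipy.spatial.transform import Rotation as R
def snap(c,f=None):
    im=np.asarray(get_image(c))
    if f: cv2.imwrite('pics/'+f,cv2.cvtColor(im,cv2.COLOR_RGB2BGR))
    return im
def ray(c,px):
    k=get_calibration(c);K=np.array(k['intrinsics']);T=np.array(k['world_from_camera'])
    D=np.array([k['k1'],0,0,0,0.])
    p=cv2.undistortPointsIter(np.array(px,float).reshape(-1,1,2),K,D,None,None,(3,50,1e-10)).reshape(-1,2)
    d=np.c_[p[:,0],-p[:,1],-np.ones(len(p))]@T[:3,:3].T
    return T[:3,3],d
def atz(c,px,z):
    o,d=ray(c,px); return o+d*((z-o[2])/d[:,2])[:,None]
def proj(c,P):
    k=get_calibration(c);K=np.array(k['intrinsics']);T=np.array(k['world_from_camera'])
    q=(np.atleast_2d(P)-T[:3,3])@T[:3,:3]; s=np.c_[q[:,0],-q[:,1]]/-q[:,2:3]
    s=s*(1+k['k1']*(s**2).sum(1,keepdims=True)); return s@K[:2,:2].T+K[:2,2]
E
python3 - <<'E'
from h import *
for c in('top','scene'):
    snap(c,c+'0.png'); k=get_calibration(c); print(c,np.round(k['world_from_camera'],3).tolist(),np.round(k['intrinsics'],1).tolist(),k['k1'])
    for n in ['lid','handle','plate','lid_tray','handle_tray','console','knob','mug','bowl','can','driver']:
        for r in cut_out(n,c)[:3]:
            print(n,round(r['confidence'],2),np.round(r['rect']).astype(int).tolist(),int(r['region'].sum()))
            np.save(f'/tmp/{c}_{n}.npy',r['region']) if r is not None else 0
print(get_obs())
E
```

```text
pics
top [[0.014, 0.987, -0.161, 0.325], [-1.0, 0.014, -0.004, -0.039], [-0.002, 0.161, 0.987, 1.256], [0.0, 0.0, 0.0, 1.0]] [[571.4, 0.0, 317.1], [0.0, 571.4, 245.1], [0.0, 0.0, 1.0]] -0.16601540755625258
lid 0.61 [310, 282, 22, 27] 516
lid 0.26 [247, 134, 58, 56] 2507
handle 0.78 [368, 275, 50, 43] 535
plate 0.58 [334, 280, 118, 73] 6153
lid_tray 0.8 [480, 280, 83, 89] 6366
lid_tray 0.56 [310, 282, 23, 28] 526
handle_tray 0.83 [348, 188, 74, 88] 6035
console 0.81 [168, 238, 129, 127] 11376
knob 0.85 [172, 245, 25, 26] 487
mug 0.89 [467, 166, 48, 52] 1814
bowl 0.63 [248, 133, 62, 56] 2593
can 0.85 [172, 148, 47, 47] 1324
driver 0.62 [440, 374, 28, 80] 503
scene [[0.872, -0.295, 0.391, 0.916], [0.489, 0.502, -0.713, -0.794], [0.014, 0.813, 0.583, 0.791], [0.0, 0.0, 0.0, 1.0]] [[455.3, 0.0, 313.3], [0.0, 455.3, 235.8], [0.0, 0.0, 1.0]] -0.04209707776150777
lid 0.69 [329, 410, 64, 70] 3141
lid 0.61 [302, 272, 21, 21] 284
handle 0.72 [279, 308, 22, 34] 442
plate 0.68 [289, 295, 95, 85] 3402
lid_tray 0.87 [209, 381, 122, 103] 7532
handle_tray 0.66 [303, 272, 20, 19] 325
handle_tray 0.64 
[... 231 characters left out ...]
river 0.82 [166, 315, 74, 21] 517
{'t': 1.2, 'q': array([-1.34199807e+00,  5.27153412e-02,  1.61294273e+00, -1.87345192e-05,
        1.47602123e+00, -1.19002855e-01]), 'dq': array([0.00061331, 0.00038224, 0.0004838 , 0.00082113, 0.00049749,
       0.00079457]), 'effort': array([-1.54144686e-04, -3.93689668e+01, -3.70457339e+01, -1.42237514e-04,
        6.55535878e-04,  1.89478624e-05]), 'tool_pos': array([ 0.21300341, -0.58753712,  0.2312685 ]), 'tool_rot': array([-3.09412448e+00, -5.43563213e-01,  3.67186386e-05]), 'contact_force': array([-0.55723141, -0.95043008, -0.88536037]), 'wrist_torque': array([-0.01192067, -0.02518613,  0.06039049]), 'grip_force': 0.0, 'opening': 0.0856579099348362}
```

View pics/top0.png

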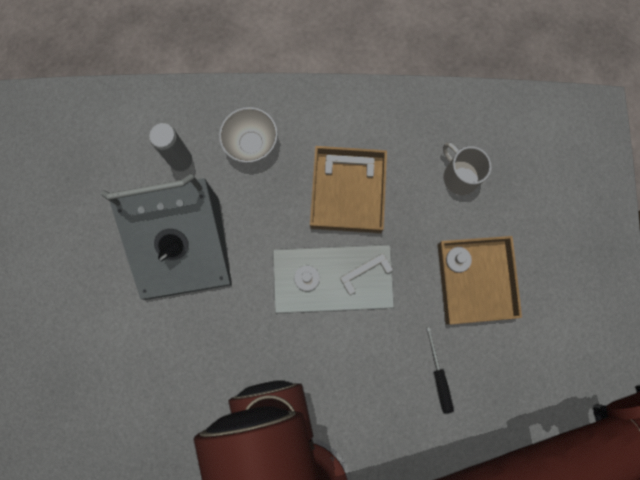

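View pics/scene0.png

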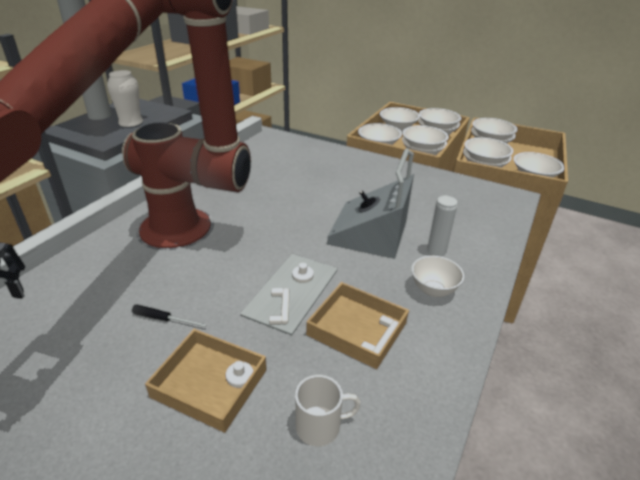

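The top view shows the lid at about (307,278), the handle with its bar from (344,281) to (386,258) and legs towards lower right, the lid tray at (480,280), the handle tray at (348,188) and the knob at about (172,245). The scene view agrees. Next I'll fit the models.

```bash
cat > fit.py <<'E'
from h import *
from scipy.optimize import minimize
def box(x0,x1,y0,y1,z0,z1): return np.array([[x,y,z] for x in(x0,x1) for y in(y0,y1) for z in(z0,z1)],float)/1000
def cyl(r,z0,z1):
    a=np.linspace(0,2*np.pi,24); return np.r_[[[r*np.cos(t),r*np.sin(t),z] for t in a for z in(z0,z1)]]/1000
M=dict(lid=[cyl(28,0,14),cyl(11,0,38)],
 handle=[box(-55,55,-8,8,0,16),box(39,55,-8,36,0,16),box(-55,-39,-8,36,0,16)],
 tray=[box(-90,90,-80,80,0,45)],
 plate=[box(-70,70,-130,130,0,10)],
 console=[np.array([[x,y,z] for y in(-100,100) for x,z in((-100,0),(-100,30),(100,0),(100,170))])/1000])
def render(c,m,p,z):
    T=R.from_euler('z',p[2]).as_matrix(); im=np.zeros((480,640),np.uint8)
    for b in M[m]:
        q=proj(c,b@T.T+[p[0],p[1],z])
        h=cv2.convexHull((q*16).astype(np.int32).reshape(-1,1,2)); cv2.fillConvexPoly(im,h,1,shift=4)
    return im>0
def blur(a): return cv2.GaussianBlur(a.astype(np.float32),(0,0),1.5)
def fit(m,masks,p0,z):
    B={c:blur(k) for c,k in masks.items()}
    f=lambda p:sum(((blur(render(c,m,p,z))-b)**2).sum()/b.sum() for c,b in B.items())
    best=None
    for dy in (0,.2,-.2):
        s=np.array(p0)+[0,0,dy]; sim=np.array([s,s+[.02,0,0],s+[0,.02,0],s+[0,0,.15]])
        r=minimize(f,s,method='Nelder-Mead',options=dict(initial_simplex=sim,maxiter=150,xatol=2e-4))
        if best is None or r.fun<best.fun: best=r
    return best.x,best.fun
E
python3 - <<'E'
from fit import *
reg={}
for c in('top','scene'):
    snap(c)
    for n in ['lid','handle','plate','lid_tray','handle_tray','console','knob']: reg[c,n]=cut_out(n,c)
def near(c,n,px):
    L=reg[c,n]; 
    L=[r for r in L if np.hypot(r['rect'][0]-px[0],r['rect'][1]-px[1])<15]
    return L[0]['region'] if L else None
px=dict(lid=((307,279),(302,272)),handle=((366,275),(279,308)),plate=((334,280),(289,295)),lid_tray=((480,280),(209,381)),handle_tray=((348,188),(360,326)),console=((168,238),(370,203)),knob=((172,245),(369,200)))
yaw=dict(lid=0,handle=-1.05,plate=0,lid_tray=0,handle_tray=0,console=.15)
# handle bar +x direction: from image
a=atz('top',[[344,281],[386,258]],.02)
d=a[1]-a[0]; yaw['handle']=np.arctan2(d[1],d[0])
print('handle yaw0',yaw['handle'])
for n in yaw:
    m=n.split('_')[-1]; z=.01 if n in('lid','handle') else 0
    p0=list(atz('top',[px[n][0]],z+.01)[0][:2])
    for cs in (('top',),('scene',),('top','scene')):
        mk={c:near(c,n,px[n][('top','scene').index(c)]) for c in cs}
        if any(v is None for v in mk.values()): print(n,cs,'miss');continue
        for y in ([yaw[n],yaw[n]+np.pi] if n=='handle' else [yaw[n]]):
            x,f=fit(m,mk,p0+[y],z); print(n,cs,np.round(x,4),round(f,3))
k=[near(c,'knob',px['knob'][i]) for i,c in enumerate(('top','scene'))]
os=[]
for c,r in zip(('top','scene'),k):
    if r is None: continue
    v,u=np.nonzero(r); o,d=ray(c,[[u.mean(),v.mean()]]); print(c,u.mean(),v.mean()); os.append((o,d[0]/np.linalg.norm(d[0])))
    print(cv2.minAreaRect(np.c_[u,v].astype(np.float32)))
if len(os)==2:
    A=sum(np.eye(3)-np.outer(d,d) for o,d in os);b=sum((np.eye(3)-np.outer(d,d))@o for o,d in os);P=np.linalg.solve(A,b);print('knob',P,proj('top',P),proj('scene',P))
E
```

```text
handle yaw0 -1.0574239601752717
lid ('top',) [ 0.4539 -0.0137  0.0011] 0.007
lid ('scene',) [ 0.4562 -0.0067  0.2971] 0.02
lid ('top', 'scene') [ 0.4551 -0.0113  0.0111] 0.06
handle ('top',) [ 0.4749 -0.1382 -1.0426] 0.54Traceback (most recent call last):
  File "<stdin>", line 23, in <module>
  File "fit.py", line 24, in fit
    r=minimize(f,s,method='Nelder-Mead',options=dict(initial_simplex=sim,maxiter=150,xatol=2e-4))
    res = _minimize_neldermead(fun, x0, args, callback, bounds=bounds,
                               **options)
    fxcc = func(xcc)
    fx = function(np.copy(x), *(wrapper_args + args))
  File "fit.py", line 20, in <lambda>
    f=lambda p:sum(((blur(render(c,m,p,z))-b)**2).sum()/b.sum() for c,b in B.items())
               ~~~^^^^^^^^^^^^^^^^^^^^^^^^^^^^^^^^^^^^^^^^^^^^^^^^^^^^^^^^^^^^^^^^^^^
  File "fit.py", line 20, in <genexpr>
    f=lambda p:sum(((blur(render(c,m,p,z))-b)**2).sum()/b.sum() for c,b in B.items())
                          ~~~~~~^^^^^^^^^
  File "fit.py", line 14, in render
    q=proj(c,b@T.T+[p[0],p[1],z])
  File "h.py", line 17, in proj
    k=get_calibration(c);K=np.array(k['intrinsics']);T=np.array(k['world_from_camera'])
ValueError: time passes only in moves, steps and waits
```

```bash
sed -i '/^def ray/i import functools\n_gc=get_calibration\nget_calibration=functools.lru_cache(None)(lambda c:_gc(c))' h.py
cat > run1.py <<'E'
from fit import *
import pickle
reg={}
px=dict(lid=((307,279),(302,272)),handle=((366,275),(279,308)),plate=((334,280),(289,295)),lid_tray=((480,280),(209,381)),handle_tray=((348,188),(360,326)),console=((168,238),(370,203)),knob=((172,245),(369,200)))
yaw=dict(lid=0,handle=2.1,plate=0,lid_tray=0,handle_tray=0,console=.15)
for i,c in enumerate(('top','scene')):
    snap(c)
    for n in px:
        L=[r for r in cut_out(n,c) if np.hypot(r['rect'][0]-px[n][i][0],r['rect'][1]-px[n][i][1])<15]
        reg[c,n]=L[0]['region'] if L else None
pickle.dump(reg,open('/tmp/reg.pkl','wb'))
for n in yaw:
    m=n.split('_')[-1]; z=.01 if n in('lid','handle') else 0
    p0=list(atz('top',[px[n][0]],z+.01)[0][:2])
    for cs in (('top',),('scene',),('top','scene')):
        mk={c:reg[c,n] for c in cs}
        if any(v is None for v in mk.values()): print(n,cs,'miss');continue
        x,f=fit(m,mk,p0+[yaw[n]],z); print(n,cs,np.round(x,4),round(f,3))
os=[]
for c in ('top','scene'):
    r=reg[c,'knob']
    if r is None: continue
    v,u=np.nonzero(r); o,d=ray(c,[[u.mean(),v.mean()]]); print(c,u.mean(),v.mean()); os.append((o,d[0]/np.linalg.norm(d[0])))
if len(os)==2:
    A=sum(np.eye(3)-np.outer(d,d) for o,d in os);b=sum((np.eye(3)-np.outer(d,d))@o for o,d in os);P=np.linalg.solve(A,b);print('knob',P,proj('top',P),proj('scene',P))
print(get_obs()['t'])
E
python3 run1.py
python3 - <<'E'
import cv2
a=cv2.imread('pics/top0.png');b=cv2.imread('pics/scene0.png')
A=cv2.resize(a[175:305,100:240],None,fx=2.8,fy=2.8,interpolation=3);B=cv2.resize(b[145:260,320:420],None,fx=3.16,fy=3.16,interpolation=3)
import numpy as np
h=364;B=cv2.resize(B,(B.shape[1]*h//B.shape[0],h));cv2.imwrite('pics/knob.png',np.hstack([cv2.resize(A,(392,h)),B]))
E
```

```text
lid ('top',) [ 0.4535 -0.0131  0.0819] 0.02
lid ('scene',) [ 0.4556 -0.0097 -0.2118] 0.045
lid ('top', 'scene') [ 0.4551 -0.0117  0.3767] 0.098
handle ('top',) [ 0.4766 -0.1338  2.1074] 0.029
handle ('scene',) [ 0.4783 -0.1313  2.1175] 0.04
handle ('top', 'scene') [ 0.4771 -0.1322  2.1118] 0.113
plate ('top',) [ 0.4558 -0.0694  0.0591] 0.155
plate ('scene',) [ 0.4561 -0.0651  0.0571] 0.187
plate ('top', 'scene') [ 0.4561 -0.0673  0.0607] 0.346
lid_tray ('top',) [ 0.4534 -0.3896  0.089 ] 0.004
lid_tray ('scene',) [ 0.455  -0.3879  0.0863] 0.003
lid_tray ('top', 'scene') [ 0.4544 -0.389   0.0911] 0.01
handle_tray ('top',) [ 0.6531 -0.1012 -0.0491] 0.007
handle_tray ('scene',) [ 0.6535 -0.0975 -0.0444] 0.001
handle_tray ('top', 'scene') [ 0.6532 -0.1004 -0.0448] 0.012
console ('top',) [0.5202 0.2725 0.1885] 0.007
console ('scene',) [0.5178 0.2798 0.1943] 0.031
console ('top', 'scene') [0.5193 0.2732 0.1926] 0.046
top 169.66738197424894 246.35622317596565
scene 375.5842432027403 217.05823164204668
knob [0.52323996 0.29066276 0.04529834] [[167.75730981 242.88447815]] [[372.74796453 217.65284377]]
2.8
```

View pics/knob.png

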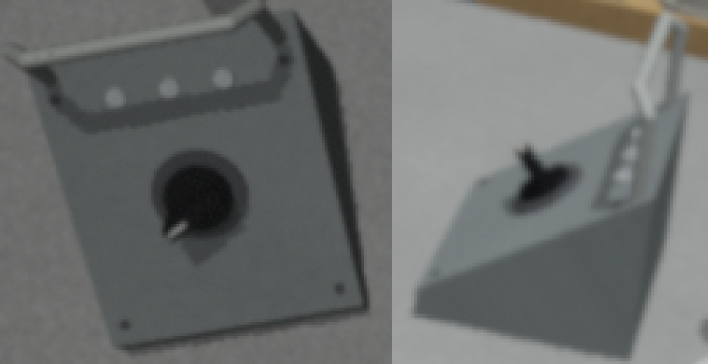

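The disc sits at about (171,247) in the top image and (369,203) in the scene image, and the bar starts counter-clockwise from level. I'll fit the knob model on the panel to the dark pixels and print move targets.

```bash
cat > knob.py <<'E'
from fit import *
def cons(p):
    Rc=R.from_euler('z',p[2]).as_matrix(); s=np.deg2rad(35)
    # panel frame: z normal, x' level (along -console y seen facing => right), y' up slope
    n=np.array([-np.sin(s),0,np.cos(s)]);u=np.array([np.cos(s),0,np.sin(s)]);r=np.array([0,-1,0])
    F=Rc@np.c_[r,u,n]; return F,(lambda a,b,out:np.array([p[0],p[1],0])+Rc@(np.array([0,0,.1])+a*r+b*u+out*n))
bar=[box(-26,26,-7,7,13,43)];disc=[cyl(26,0,13)]
def rend(c,p,k):
    F,pt=cons(p);im=np.zeros((480,640),np.uint8)
    for b,ang in((disc[0],0),(bar[0],k[2])):
        q=proj(c,b@(F@R.from_euler('z',ang).as_matrix()).T+pt(k[0],k[1],0))
        cv2.fillConvexPoly(im,cv2.convexHull((q*16).astype(np.int32).reshape(-1,1,2)),1,shift=4)
    return im>0
def dark(c,im):
    g=cv2.cvtColor(im,cv2.COLOR_RGB2GRAY); m=np.zeros_like(g)
    x0,x1,y0,y1=((145,200,215,275) if c=='top' else (350,395,185,225)); m[y0:y1,x0:x1]=g[y0:y1,x0:x1]<38; return m
if __name__=='__main__':
    ims={c:cv2.cvtColor(cv2.imread(f'pics/{c}0.png'),cv2.COLOR_BGR2RGB) for c in('top','scene')}
    for cs,p in ((('top',),[.5202,.2725,.1885]),(('scene',),[.5178,.2798,.1943]),(('top','scene'),[.5193,.2745,.19])):
        B={c:blur(dark(c,ims[c])) for c in cs}
        f=lambda k:sum(((blur(rend(c,p,k))-b)**2).sum()/b.sum() for c,b in B.items())
        s=np.array([0,0,.5]);r=minimize(f,s,method='Nelder-Mead',options=dict(initial_simplex=np.array([s,s+[.02,0,0],s+[0,.02,0],s+[0,0,.2]])))
        F,pt=cons(p);print(cs,[int(B[c].sum()) for c in cs],np.round(r.x,4),round(r.fun,3),'grip',np.round(pt(r.x[0],r.x[1],.036),4))
E
python3 knob.py
python3 - <<'E'
from h import *
o=get_obs();T=R.from_rotvec(o['tool_rot']);print(np.round(T.as_matrix(),4).tolist())
E
```

```text
('top',) [485] [ 0.0009 -0.0096  0.6834] 0.115 grip [0.4923 0.2663 0.124 ]
('scene',) [92] [-0.0014 -0.0111  0.4504] 0.697 grip [0.4883 0.2754 0.1231]
('top', 'scene') [485, 92] [-0.0005 -0.0099  0.4708] 0.869 grip [0.491  0.2696 0.1238]
[[0.9401, 0.3408, 0.0], [0.3408, -0.9401, 0.0], [0.0, -0.0, -1.0]]
```

```bash
python3 -m crank '[{"offset":[0.424,-0.459,0.1],"twist":[0,0,0]},{"offset":[0.424,-0.459,0.1],"twist":[0,0,0]},{"offset":[0.424,-0.459,0.1],"twist":[0,0,0]},{"offset":[0.424,-0.459,0.1],"twist":[0,0,0]},{"offset":[0.424,-0.459,0.1],"twist":[0,0,0]},{"offset":[0.424,-0.459,0.1],"twist":[0,0,0]},{"offset":[0.424,-0.459,0.1],"twist":[0,0,0]},{"offset":[0.424,-0.459,0.1],"twist":[0,0,0]},{"offset":[0.424,-0.459,0.1],"twist":[0,0,0]},{"offset":[0.424,-0.459,0.1],"twist":[0,0,0]},{"offset":[0.424,-0.459,0.1],"twist":[0,0,0]},{"offset":[0.424,-0.459,0.1],"twist":[0,0,0]},{"offset":[0.424,-0.459,0.1],"twist":[0,0,0]},{"offset":[0.424,-0.459,0.1],"twist":[0,0,0]}]' 0.7 30
python3 - <<'E'
from h import *
o=get_obs();print(o['t'],o['tool_pos'],o['tool_rot'],o['q'],o['opening'])
a=snap('top');b=snap('scene')
A=cv2.resize(a[180:330,230:400],None,fx=2.3,fy=2.3,interpolation=3);B=cv2.resize(b[190:340,230:400],None,fx=2.3,fy=2.3,interpolation=3)
cv2.imwrite('pics/lidabove.png',np.hstack([A,B])[:,:,::-1])
print(proj('top',o['tool_pos']),proj('scene',o['tool_pos']))
E
```

```text
t: 4.55
tool_pos: [0.4552, -0.0129, 0.1317]
tool_rot: [3.094, 0.54, 0.001]
contact_force: [-0.4, -0.4, 0.0]
opening: 0.0601
grip_force: 0.0
4.55 [ 0.45515886 -0.01285682  0.13165637] [3.09449695e+00 5.39639501e-01 9.16307798e-04] [-1.91824148e-01 -2.89179330e-01  2.09577855e+00 -1.65652300e-04
  1.33430756e+00  1.03370963e+00] 0.060080260216745396
[[305.84119291 271.70857988]] [[301.58697679 239.02518007]]
```

View pics/lidabove.png

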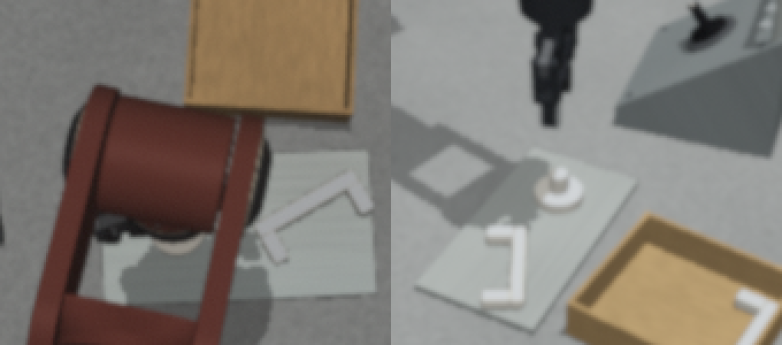

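The fingers hang above the lid, which is at about (303,271) in the scene view. I'll descend and grip.

```bash
python3 -m crank '[{"offset":[0,0,0.05],"twist":[0,0,0]},{"offset":[0,0,0.08],"twist":[0,0,0]},{"offset":[0,0,0.095],"twist":[0,0,0]},{"offset":[0,0,0.104],"twist":[0,0,0]},{"offset":[0,0,0.104],"twist":[0,0,0]},{"offset":[0,0,0.104],"twist":[0,0,0]}]'
python3 -m crank '[{"offset":[0,0,0],"twist":[0,0,0]},{"offset":[0,0,0],"twist":[0,0,0]},{"offset":[0,0,0],"twist":[0,0,0]},{"offset":[0,0,0],"twist":[0,0,0]},{"offset":[0,0,0],"twist":[0,0,0]},{"offset":[0,0,0],"twist":[0,0,0]},{"offset":[0,0,0],"twist":[0,0,0]},{"offset":[0,0,0],"twist":[0,0,0]}]' 0 30
```

```text
t: 5.4
tool_pos: [0.4563, -0.0118, 0.0286]
tool_rot: [3.093, 0.543, 0.003]
contact_force: [-1.1, 0.1, 0.5]
opening: 0.0599
grip_force: 0.0
t: 6.4
tool_pos: [0.4557, -0.0116, 0.028]
tool_rot: [3.094, 0.543, 0.001]
contact_force: [-0.3, 0.1, 6.2]
opening: 0.0207
grip_force: 29.6
```

```bash
python3 -m crank '[{"offset":[0,0,-0.04],"twist":[0,0,0]},{"offset":[0,0,-0.09],"twist":[0,0,0]},{"offset":[0,0,-0.09],"twist":[0,0,0]},{"offset":[-0.02,0.05,-0.09],"twist":[0,0,0]},{"offset":[-0.045,0.1,-0.09],"twist":[0,0,0]},{"offset":[-0.07,0.15,-0.09],"twist":[0,0,0]},{"offset":[-0.092,0.2,-0.09],"twist":[0,0,0]},{"offset":[-0.115,0.25,-0.09],"twist":[0,0,0]},{"offset":[-0.138,0.3,-0.09],"twist":[0,0,0]},{"offset":[-0.16,0.3515,-0.09],"twist":[0,0,0]},{"offset":[-0.16,0.3515,-0.09],"twist":[0,0,0]},{"offset":[-0.16,0.3515,-0.05],"twist":[0,0,0]},{"offset":[-0.16,0.3515,-0.02],"twist":[0,0,0]},{"offset":[-0.16,0.3515,-0.02],"twist":[0,0,0]},{"offset":[-0.16,0.3515,-0.02],"twist":[0,0,0]}]'
python3 - <<'E'
from h import *
b=snap('scene');cv2.imwrite('pics/lidtray.png',cv2.resize(b[300:440,130:310],None,fx=3,fy=3,interpolation=3)[:,:,::-1])
print(get_obs()['tool_pos'])
E
```

```text
t: 8.28
tool_pos: [0.4249, -0.3961, 0.0477]
tool_rot: [3.094, 0.545, 0.0]
contact_force: [0.6, 0.5, -0.6]
opening: 0.0209
grip_force: 29.7
[ 0.42529399 -0.39676147  0.04861333]
```

View pics/lidtray.png

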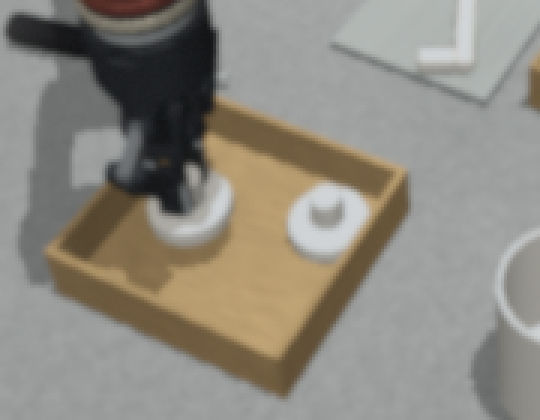

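The lid is held over the tray at about (190,210) in the crop, clear of the fixed one. I'll lower and release it.

```bash
python3 -m crank '[{"offset":[0,0,0.015],"twist":[0,0,0]},{"offset":[0,0,0.024],"twist":[0,0,0]},{"offset":[0,0,0.024],"twist":[0,0,0]},{"offset":[0,0,0.024],"twist":[0,0,0]}]'
python3 -m crank '[{"offset":[0,0,0],"twist":[0,0,0]},{"offset":[0,0,0],"twist":[0,0,0]},{"offset":[0,0,0],"twist":[0,0,0]},{"offset":[0,0,0],"twist":[0,0,0]},{"offset":[0,0,-0.04],"twist":[0,0,0]},{"offset":[0,0,-0.1],"twist":[0,0,0]},{"offset":[0,0,-0.1],"twist":[0,0,0]}]' 0.55
```

```text
t: 8.82
tool_pos: [0.4244, -0.3964, 0.023]
tool_rot: [-3.094, -0.543, 0.0]
contact_force: [-0.2, 0.9, -0.3]
opening: 0.0208
grip_force: 30.5
t: 9.7
tool_pos: [0.4274, -0.3998, 0.1302]
tool_rot: [3.084, 0.542, 0.01]
contact_force: [-0.4, -1.2, 0.2]
opening: 0.0471
grip_force: 0.0
```

```bash
python3 -m crank '[{"offset":[0.02,-0.03,0],"twist":[0,0,-10]},{"offset":[0.04,-0.06,0],"twist":[0,0,-20]},{"offset":[0.06,-0.09,0],"twist":[0,0,-30]},{"offset":[0.08,-0.12,0],"twist":[0,0,-40]},{"offset":[0.1,-0.15,0],"twist":[0,0,-50]},{"offset":[0.12,-0.18,0],"twist":[0,0,-60]},{"offset":[0.1396,-0.2304,0],"twist":[0,0,-70]},{"offset":[0.1396,-0.2304,0],"twist":[0,0,-80]},{"offset":[0.1396,-0.2304,0],"twist":[0,0,-90]},{"offset":[0.1396,-0.2304,0],"twist":[0,0,-101]},{"offset":[0.1396,-0.2304,0.03],"twist":[0,0,-101]},{"offset":[0.1396,-0.2304,0.06],"twist":[0,0,-101]},{"offset":[0.1396,-0.2304,0.06],"twist":[0,0,-101]},{"offset":[0.1396,-0.2304,0.06],"twist":[0,0,-101]}]' 0.6
python3 - <<'E'
from h import *
b=snap('scene');cv2.imwrite('pics/handle.png',cv2.resize(b[230:350,200:360],None,fx=3.5,fy=3.5,interpolation=3)[:,:,::-1])
o=get_obs();print(o['tool_pos'],R.from_rotvec(o['tool_rot']).as_matrix().round(3).tolist(),o['q'])
E
```

```text
t: 11.45
tool_pos: [0.4776, -0.1325, 0.0639]
tool_rot: [1.548, 2.733, 0.0]
contact_force: [0.2, -0.0, 0.8]
opening: 0.051
grip_force: 0.0
[ 0.47815414 -0.13269798  0.06456597] [[-0.514, 0.858, 0.002], [0.858, 0.514, -0.001], [-0.002, 0.001, -1.0]] [-4.20808934e-01 -9.10003540e-02  2.04835072e+00  1.62956413e-05
  1.18217974e+00 -9.60646747e-01]
```

View pics/handle.png

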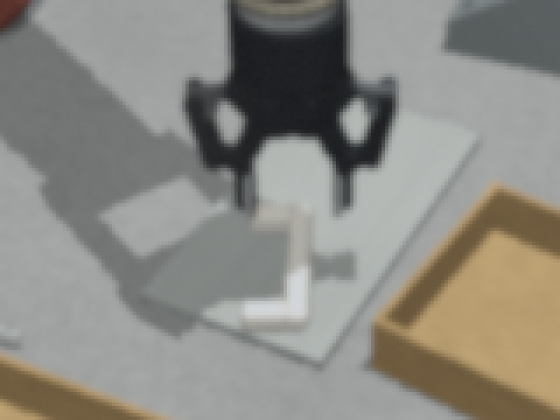

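The fingers (columns 245 and 343 in the crop) straddle the bar at about column 300. I'll descend and grip.

```bash
python3 -m crank '[{"offset":[0,0,0.03],"twist":[0,0,0]},{"offset":[0,0,0.045],"twist":[0,0,0]},{"offset":[0,0,0.051],"twist":[0,0,0]},{"offset":[0,0,0.051],"twist":[0,0,0]},{"offset":[0,0,0.051],"twist":[0,0,0]}]'
python3 -m crank '[{"offset":[0,0,0],"twist":[0,0,0]},{"offset":[0,0,0],"twist":[0,0,0]},{"offset":[0,0,0],"twist":[0,0,0]},{"offset":[0,0,0],"twist":[0,0,0]},{"offset":[0,0,0],"twist":[0,0,0]},{"offset":[0,0,0],"twist":[0,0,0]},{"offset":[0,0,0],"twist":[0,0,0]}]' 0 40
```

```text
t: 12.12
tool_pos: [0.478, -0.1326, 0.0132]
tool_rot: [1.548, 2.732, 0.0]
contact_force: [0.7, -0.1, -0.6]
opening: 0.0512
grip_force: 0.0
t: 13.0
tool_pos: [0.4778, -0.1326, 0.0129]
tool_rot: [1.548, 2.732, 0.0]
contact_force: [-0.5, 0.2, 5.4]
opening: 0.0149
grip_force: 41.0
```

```bash
python3 -m crank '[{"offset":[0,0,-0.04],"twist":[0,0,0]},{"offset":[0,0,-0.09],"twist":[0,0,0]},{"offset":[0,0,-0.09],"twist":[0,0,0]},{"offset":[-0.0135,0.04,-0.09],"twist":[0,0,8]},{"offset":[-0.027,0.08,-0.09],"twist":[0,0,16]},{"offset":[-0.04,0.12,-0.09],"twist":[0,0,24]},{"offset":[-0.0541,0.1547,-0.09],"twist":[0,0,33.6]},{"offset":[-0.0541,0.1547,-0.09],"twist":[0,0,33.6]},{"offset":[-0.0541,0.1547,-0.05],"twist":[0,0,33.6]},{"offset":[-0.0541,0.1547,-0.03],"twist":[0,0,33.6]},{"offset":[-0.0541,0.1547,-0.03],"twist":[0,0,33.6]},{"offset":[-0.0541,0.1547,-0.03],"twist":[0,0,33.6]}]'
python3 - <<'E'
from h import *
b=snap('scene');cv2.imwrite('pics/handle2.png',cv2.resize(b[250:390,270:450],None,fx=3,fy=3,interpolation=3)[:,:,::-1])
E
```

```text
t: 14.5
tool_pos: [0.6381, -0.0995, 0.0432]
tool_rot: [2.272, 2.168, 0.001]
contact_force: [0.0, 0.3, 0.4]
opening: 0.0148
grip_force: 40.3
```

View pics/handle2.png

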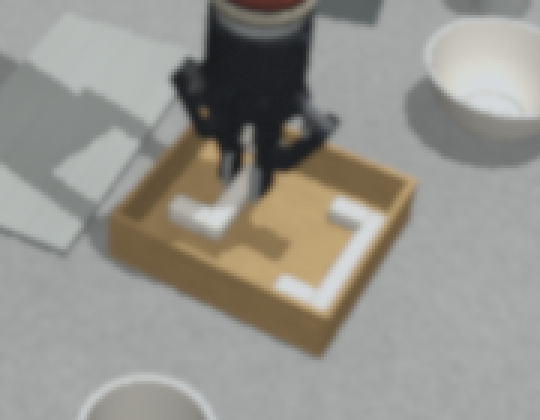

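The handle is held square in its tray, clear of the walls and the fixed handle. I'll lower, release and lift.

```bash
python3 -m crank '[{"offset":[0,0,0.02],"twist":[0,0,0]},{"offset":[0,0,0.034],"twist":[0,0,0]},{"offset":[0,0,0.034],"twist":[0,0,0]},{"offset":[0,0,0.034],"twist":[0,0,0]}]'
python3 -m crank '[{"offset":[0,0,0],"twist":[0,0,0]},{"offset":[0,0,0],"twist":[0,0,0]},{"offset":[0,0,0],"twist":[0,0,0]},{"offset":[0,0,0],"twist":[0,0,0]},{"offset":[0,0,-0.04],"twist":[0,0,0]},{"offset":[0,0,-0.1],"twist":[0,0,0]},{"offset":[0,0,-0.16],"twist":[0,0,0]},{"offset":[0,0,-0.22],"twist":[0,0,0]},{"offset":[0,0,-0.22],"twist":[0,0,0]},{"offset":[0,0,-0.22],"twist":[0,0,0]}]' 0.5
cat > tgt.py <<'E'
from knob import *
P=np.array([.491,.270,.124])  # grip point
F,pt=cons([.5193,.2745,.19]); n=F[:,2]
def goal(ang,back):
    # tool z=-n; tool y across bar; bar at ang ccw from level
    bar_=F@[np.cos(ang),np.sin(ang),0]; ac=F@[-np.sin(ang),np.cos(ang),0]
    z=-n; out=[]
    for s in(1,-1):
        y=s*ac; x=np.cross(y,z); out.append((P+back*n,np.c_[x,y,z]))
    return out
def rel(g,o):
    T=R.from_rotvec(o['tool_rot']); return T.inv().apply(g[0]-o['tool_pos']),np.rad2deg((T.inv()*R.from_matrix(g[1])).as_rotvec())
E
python3 - <<'E'
from tgt import *
o=get_obs();print(o['tool_pos'],o['q'],R.from_rotvec(o['tool_rot']).as_matrix().round(3).tolist())
for b in (.12,.1,-.019+.036-.036):
    for g in goal(.5,b): print(b,g[0].round(4),g[1].round(3).tolist(),*[np.round(v,4) for v in rel(g,o)])
E
```

```text
t: 15.05
tool_pos: [0.6373, -0.0991, 0.0073]
tool_rot: [-2.272, -2.168, 0.001]
contact_force: [0.7, -0.9, -1.1]
opening: 0.0148
grip_force: 41.8
t: 16.3
tool_pos: [0.6376, -0.0992, 0.2281]
tool_rot: [-2.273, -2.169, 0.0]
contact_force: [-0.8, 0.5, -1.3]
opening: 0.0427
grip_force: 0.0
[ 0.63758174 -0.09918231  0.22805992] [-2.69578374e-01  1.01765017e-01  1.56656058e+00  1.37530191e-05
  1.47337975e+00 -2.22904756e-01] [[0.047, 0.999, -0.0], [0.999, -0.047, 0.0], [0.0, -0.0, -1.0]]
0.12 [0.4234 0.257  0.2223] [[-0.551, 0.615, 0.563], [0.788, 0.607, 0.108], [-0.275, 0.503, -0.819]] [ 0.3458 -0.2306  0.0058] [-35.4787  -4.702  -40.8645]
0.12 [0.4234 0.257  0.2223] [[0.551, -0.615, 0.563], [-0.788, -0.607, 0.108], [0.275, -0.503, -0.819]] [ 0.3458 -0.2306  0.0058] [ -5.8829  44.3893 132.468 ]
0.1 [0.4347 0.2592 0.2059] [[-0.551, 0.615, 0.563], [0.788, 0.607, 0.108], [-0.275, 0.503, -0.819]] [ 0.3485 -0.2194  0.0222] [-35.4787  -4.702  -40.8645]
0.1 [0.4347 0.2592 0.2059] [[0.551, -0.615, 0.563], [-0.788, -0.607, 0.108], [0.275, -0.503, -0.819]] [ 0.3485 -0.2194  0.0222] [ -5.8829  44.3893 132.468 ]
-0.019 [0.5017 0.2721 0.1084] [[-0.551, 0.615, 0.563], [0.788, 0.607, 0.108], [-0.275, 0.503, -0.819]] [ 0.3645 -0.153   0.1197] [-35.4787  -4.702  -40.8645]
-0.019 [0.5017 0.2721 0.1084] [[0.551, -0.615, 0.563], [-0.788, -0.607, 0.108], [0.275, -0.503, -0.819]] [ 0.3645 -0.153   0.1197] [ -5.8829  44.3893 132.468 ]
```

```bash
python3 -m crank '[{"offset":[0.03,-0.05,0],"twist":[0,0,0]},{"offset":[0.06,-0.1,0],"twist":[-4,-0.5,-4.6]},{"offset":[0.1,-0.15,0],"twist":[-8,-1,-9]},{"offset":[0.14,-0.18,0],"twist":[-12,-1.6,-13.8]},{"offset":[0.18,-0.2,0],"twist":[-16,-2.1,-18.4]},{"offset":[0.22,-0.21,0],"twist":[-20,-2.6,-23]},{"offset":[0.26,-0.22,0],"twist":[-24,-3.2,-27.6]},{"offset":[0.3,-0.23,0],"twist":[-28,-3.7,-32.2]},{"offset":[0.3458,-0.2306,0.0058],"twist":[-32,-4.2,-36.8]},{"offset":[0.3458,-0.2306,0.0058],"twist":[-35.5,-4.7,-40.9]},{"offset":[0.3458,-0.2306,0.0058],"twist":[-35.5,-4.7,-40.9]},{"offset":[0.3458,-0.2306,0.0058],"twist":[-35.5,-4.7,-40.9]},{"offset":[0.3458,-0.2306,0.0058],"twist":[-35.5,-4.7,-40.9]},{"offset":[0.3458,-0.2306,0.0058],"twist":[-35.5,-4.7,-40.9]}]' 0.6
python3 - <<'E'
from tgt import *
o=get_obs();print(o['q'])
for b in(.12,.03,-.016): print(b,*[np.round(v,4) for v in rel(goal(.5,b)[0],o)])
a=snap('top');b=snap('scene')
for n,t,m,z in(('lid','lid_tray','lid',.005),('handle','handle_tray','handle',.005)):
    for c in('top','scene'): print(n,c,[(round(r['confidence'],2),np.round(r['rect'][:2]).tolist()) for r in cut_out(n,c)])
A=cv2.resize(a[130:340,100:540],(700,334));B=cv2.resize(b[130:430,150:480],(264,240))
C=cv2.resize(b[150:270,300:460],(352,264),interpolation=3)
out=np.zeros((600,704,3),np.uint8);out[:334,:700]=A;out[334:598,:352]=C;out[334:574,400:664]=B
cv2.imwrite('pics/pre.png',out[:,:,::-1])
E
```

```text
t: 18.05
tool_pos: [0.424, 0.2566, 0.2228]
tool_rot: [1.112, 2.357, 0.485]
contact_force: [-0.7, -0.0, 0.8]
opening: 0.051
grip_force: 0.0
[ 0.49042144 -0.66655764  2.27969136 -0.21090093  0.94913348 -0.12693282]
0.12 [ 0.0008 -0.0004  0.0001] [ 0.0188  0.0313 -0.0332]
0.03 [ 0.0009 -0.0004  0.0901] [ 0.0188  0.0313 -0.0332]
-0.016 [ 0.0009 -0.0004  0.1361] [ 0.0188  0.0313 -0.0332]
lid top [(0.56, [483.0, 294.0])]
lid scene [(0.69, [194.0, 375.0])]
handle top [(0.82, [350.0, 203.0])]
handle scene [(0.86, [345.0, 322.0])]
```

View pics/pre.png

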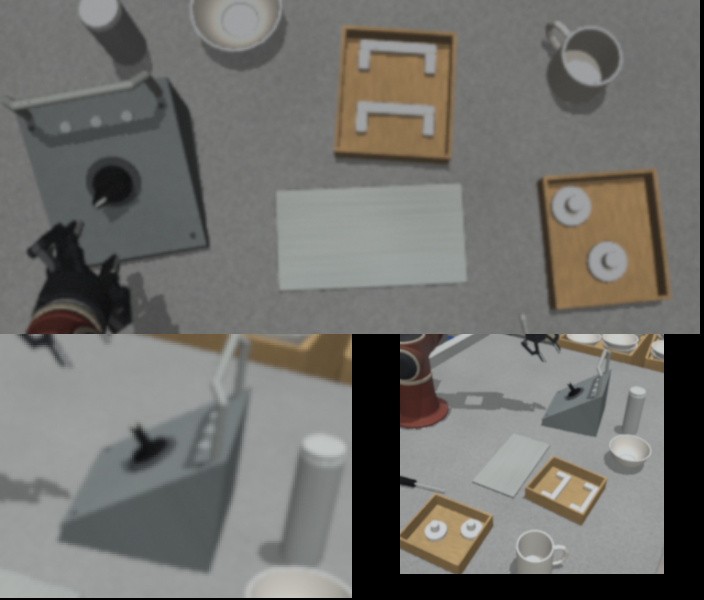

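Both parts lie in their trays, with the lids at (572,205) and (608,262) and the handles stacked parallel. The open fingers face across the bar. I'll advance along the panel normal and check before straddling the bar.

```bash
python3 -m crank '[{"offset":[0,0,0.04],"twist":[0,0,0]},{"offset":[0,0,0.08],"twist":[0,0,0]},{"offset":[0,0,0.1],"twist":[0,0,0]},{"offset":[0,0,0.1],"twist":[0,0,0]},{"offset":[0,0,0.1],"twist":[0,0,0]}]'
python3 - <<'E'
from tgt import *
o=get_obs();print(o['q'])
for b in(-.016,): print(b,*[np.round(v,4) for v in rel(goal(.5,b)[0],o)])
a=snap('top');b=snap('scene')
print(proj('top',P),proj('scene',P),proj('scene',o['tool_pos']))
A=cv2.resize(a[190:310,100:230],(390,360),interpolation=3);C=cv2.resize(b[150:240,320:420],(400,360),interpolation=3)
cv2.imwrite('pics/pre2.png',np.hstack([A,C])[:,:,::-1])
E
```

```text
t: 18.98
tool_pos: [0.4801, 0.268, 0.1416]
tool_rot: [1.11, 2.357, 0.486]
contact_force: [0.3, 0.1, -0.1]
opening: 0.0512
grip_force: 0.0
[ 0.4486364  -0.40072971  2.25111059 -0.22740552  0.70726669 -0.11327242]
-0.016 [ 0.0004 -0.001   0.0368] [0.0977 0.0161 0.0319]
[[166.85706218 252.30020685]] [[362.06374468 195.1269189 ]] [[358.78395229 189.12814839]]
```

View pics/pre2.png

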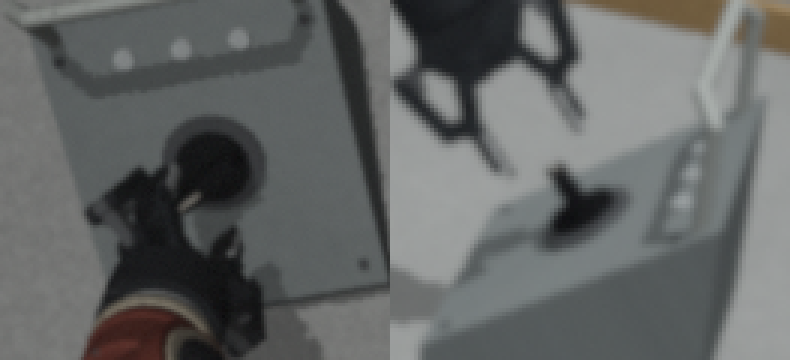

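The fingertip midpoint (544,150) lies in line with the bar (558,172) along the approach. I'll advance and grip.

```bash
python3 -m crank '[{"offset":[0,0,0.015],"twist":[0,0,0]},{"offset":[0,0,0.028],"twist":[0,0,0]},{"offset":[0,0,0.035],"twist":[0,0,0]},{"offset":[0,0,0.035],"twist":[0,0,0]},{"offset":[0,0,0.035],"twist":[0,0,0]}]'
python3 -m crank '[{"offset":[0,0,0],"twist":[0,0,0]},{"offset":[0,0,0],"twist":[0,0,0]},{"offset":[0,0,0],"twist":[0,0,0]},{"offset":[0,0,0],"twist":[0,0,0]},{"offset":[0,0,0],"twist":[0,0,0]},{"offset":[0,0,0],"twist":[0,0,0]},{"offset":[0,0,0],"twist":[0,0,0]}]' 0 30
```

```text
t: 19.7
tool_pos: [0.4998, 0.2718, 0.1127]
tool_rot: [1.11, 2.357, 0.486]
contact_force: [0.7, -0.0, 0.3]
opening: 0.051
grip_force: 0.0
t: 20.58
tool_pos: [0.5005, 0.2724, 0.1134]
tool_rot: [1.109, 2.356, 0.488]
contact_force: [0.8, 4.8, 2.6]
opening: 0.0131
grip_force: 34.5
```

Gripped at 13 mm with a small side force, so it is well centred. Turning clockwise is +z about the tool.

```bash
python3 -m crank '[{"offset":[0,0,0],"twist":[0,0,5]},{"offset":[0,0,0],"twist":[0,0,11]},{"offset":[0,0,0],"twist":[0,0,17]},{"offset":[0,0,0],"twist":[0,0,23]},{"offset":[0,0,0],"twist":[0,0,29]},{"offset":[0,0,0],"twist":[0,0,35]},{"offset":[0,0,0],"twist":[0,0,41]},{"offset":[0,0,0],"twist":[0,0,47]},{"offset":[0,0,0],"twist":[0,0,52]},{"offset":[0,0,0],"twist":[0,0,56]},{"offset":[0,0,0],"twist":[0,0,57]},{"offset":[0,0,0],"twist":[0,0,57]},{"offset":[0,0,0],"twist":[0,0,57]}]'
python3 -c "
from h import *
o=get_obs();print(o['contact_force'],o['wrist_torque'],o['q'])"
```

```text
t: 22.2
tool_pos: [0.5035, 0.273, 0.1157]
tool_rot: [2.229, 1.637, 0.806]
contact_force: [19.6, 8.4, -5.0]
opening: 0.0131
grip_force: 31.9
[19.60775987  8.35630131 -4.99180075] [ 0.7965665  -1.90483827  0.24856405] [ 0.43499952 -0.29637936  2.2246156  -0.24162275  0.6183931   0.89295699]
```

```bash
python3 -m crank '[{"offset":[0,0,0],"twist":[0,0,0]},{"offset":[0,0,0],"twist":[0,0,0]},{"offset":[0,0,0],"twist":[0,0,0]},{"offset":[0,0,0],"twist":[0,0,0]},{"offset":[0,0,0],"twist":[0,0,0]},{"offset":[0,0,-0.03],"twist":[0,0,0]},{"offset":[0,0,-0.06],"twist":[0,0,0]},{"offset":[0,0,-0.1],"twist":[0,0,0]},{"offset":[0,0,-0.14],"twist":[0,0,0]},{"offset":[0,0,-0.14],"twist":[0,0,0]},{"offset":[0,0,-0.14],"twist":[0,0,0]}]' 0.6
python3 - <<'E'
from knob import *
a=snap('top');b=snap('scene')
p=[.5193,.2745,.19];B={c:blur(dark(c,i)) for c,i in(('top',a),('scene',b))}
for t in np.linspace(-.7,.7,8): print(round(t,2),[round(float(((blur(rend(c,p,[0,-.01,t]))-m)**2).sum()/m.sum()),2) for c,m in B.items()])
A=cv2.resize(a[190:310,100:230],(390,360),interpolation=3);C=cv2.resize(b[150:240,320:420],(400,360),interpolation=3)
cv2.imwrite('pics/end.png',np.hstack([A,C])[:,:,::-1])
E
```

```text
t: 23.58
tool_pos: [0.4206, 0.2563, 0.2258]
tool_rot: [2.235, 1.641, 0.789]
contact_force: [0.3, -0.9, -1.0]
opening: 0.0509
grip_force: 0.0
-0.7 [0.21, 0.53]
-0.5 [0.21, 0.47]
-0.3 [0.23, 0.43]
-0.1 [0.24, 0.36]
0.1 [0.26, 0.36]
0.3 [0.27, 0.36]
0.5 [0.27, 0.36]
0.7 [0.27, 0.35]
```

View pics/end.png

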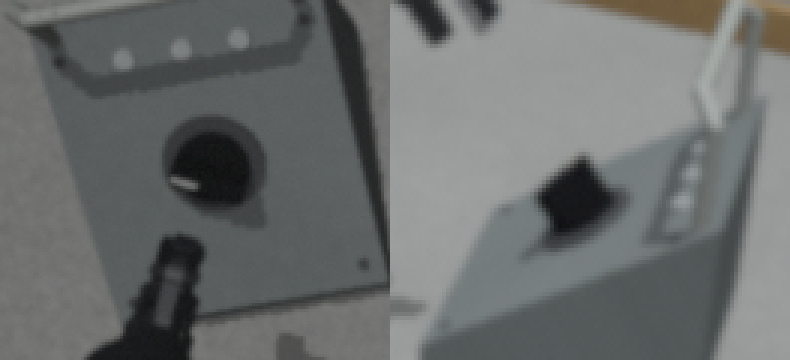

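The bar's white mark now runs from (170,178) to (198,187), tilted to the far side of level. The knob is therefore in its second position and the gripper is clear.

```bash
python3 -c "
from station import *
print(finish_job())"
```

```text
the job is handed in; nothing more can be done
None
```

The job is handed in: the lid and handle are in their matching trays, the knob is turned past its detent to its second position and released, and the mug, bowl, spray can and screwdriver were never touched; no verdict was returned.

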